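# Seal a row of culture tubes

## Robot

A 6-joint arm with a two-finger parallel gripper is mounted at the origin on a cart in front of the work surface, level with it; the furniture and walls round the work are solid. World frame = base frame: x ahead of the robot, y to its left, z up, the work surface at z = 0. Lengths are in m, angles in degrees, forces in N, time in s.
With the tool pointing down it reaches from about 0.3 to 0.75 m from the base axis. Payload 8.5 kg.
Tool frame: the origin (TCP) lies on the mounting face of the last link; the fingertips stand tip_extent ahead of it and the grasp point (between the pads) lies 155 mm ahead of it (tip_extent is the distance from the TCP to the fingertips, in m); z points along the fingers, y is the line along which they close (so a half turn about z gives the same grasp; the last joint's range is limited). The gripper opens to 85 mm and grips with 20 to 120 N. Pads are 22 mm wide; open, the fingers measure 114 mm over their backs; the gripper's body (76 mm by 85 mm) begins 54 mm behind the grasp point. The pads swing forward as they close: fully open they stand 13 mm farther back than shut.
Start: joints at [58.768, 21.807, 74.336, -0, 83.858, -12.336], TCP at [0.178, 0.52, 0.405] pointing down, gripper open.
Joint ranges: [-178.18, 178.18], [-50.72, 133.34], [12.68, 142.11], [-81.47, 261.47], [9.98, 163.14], [-165.26, 165.26]. Speed limits (degrees/s): [136.94, 136.94, 180, 180, 180, 180].

## Interface

Orientations are given as a 3x3 rotation matrix whose columns are the frame's x, y, z axes.
In Python, from rig import observe, get_image, camera_params, close_job, tip_extent gives the robot as it stands.
- The arm moves only by the shell command python3 -m creep 'ROWS' [FORCE]. ROWS is JSON, a list of rows, each an object with "jaw": the gripper's target within -1 to 1 (shut at 1, half-way at 0, fully open at -1); "travel": the shift along the world's x, y, z in mm, a list of three; "roll": the turn about the world's z in rad. A call has 1 to 12 rows; each row is the pose to reach, as a shift and turn from the pose commanded when the call began; what a row does not reach only later rows make up. A row lasts 1/10 s, in which the tool goes at most 50 mm and 8.59 degrees, less where a joint would pass 70% of its speed; a pose out of reach is approached as far as the arm can. A call with a gripper value outside its range is refused whole. The fingers move at their own pace and stop on an object; FORCE is the grip in N (left out, the last holds). Time passes only in rows, so rows that repeat a pose let the fingers close. It gives the time, the measured TCP pose, the force, the opening and the grip force at its end, in the units of the state.
- observe(): the state, without advancing time (a new reading comes with each control period).
- get_image(name): name is "side" or "top" or "wrist"; returns (picture, depth): 400x640x3 uint8, red, green, blue; 400x640 float32, m along the optical axis (not along the pixel's ray), 0 where there is no reading.
- camera_params(name): a dict with "mtx" (3x3 intrinsics, pixels), "extrinsics" (4x4, takes a point from camera to world coordinates). Camera axes: x right, y down, z forward; pixel columns grow to the right and rows downward; lengths in m; the calibration is good to about 2 mm. The wrist camera is an equidistant fisheye: a pixel r from the principal point sees the ray r / f radians off the axis. A picture is of the moment at which its call begins: read the wrist's pose just before it. camera_params takes no time and is no camera call; for the wrist camera it gives the pose at the moment of the call.
- close_job(): hands the job in; it is judged then, once.
The state is a dict: "time_s": time; "q": joint angles; "qvel": joint speeds; "joint_efforts": joint torques, N m; "position": TCP position; "tool_rot": TCP orientation; "ft_force": force on the tool from outside, world axes, zero at the start; "wrist_torque": the same for the moment, N m; "grip_width": finger opening in m; "gripper_force": force on a finger pad.
Only numpy, scipy, OpenCV 4.12 (cv2) and the standard library are available. Lean on these libraries where they do the work, as an engineer would, in place of code of your own. Each camera call takes 0.05 s, during which the arm holds its last target. There are 200 camera calls.

## Task

The blue-capped cultures in the tube rack are ready to be put away: their two-position snap caps stand raised in the vented position and must go down to the airtight one. Run the fingertips gently along the blue row in one stroke, from either end to the other without lifting away on the way, so that every blue cap is pressed fully down in turn. The white-capped cultures are still growing and must stay vented; pick nothing up, leave the rack standing where it is, and do not disturb the things around it.

Things in the scene. Friction and masses are not known exactly. Their poses are not given: they have to be found in the camera images.
- rack: Loose tube rack, 86 (x) by 162 mm (y), aluminium base and ends, two white plates, rubber feet, 1 to 1.5 kg. Origin: centre of its underside, z up. Two rows of six 16 x 75 mm tubes lie along its y, at y = -62.5 to 62.5 mm, pitch 25 mm: blue-capped row at x = -25 mm, white-capped at x = +25 mm, empty holes between. Plate top 59 mm, tube mouths 80 mm high.
- blue_row_a (a point): Centre of the crown of cap blue_1 as it stands when airtight: first end of the blue row, 88 mm above the rack's underside. Fixed to the rack.
- blue_row_b (a point): The same for cap blue_6, the other end of the blue row, 125 mm from blue_row_a, 88 mm above the rack's underside. Fixed to the rack.
- white_row_a (a point): Crown of cap white_1 as it would stand if airtight, 50 mm across the rack from blue_row_a.
- white_row_b (a point): Crown of cap white_6 as it would stand if airtight, 50 mm across the rack from blue_row_b.
- blue_1 (a joint): Blue two-position snap cap, 19.6 mm across, number 1 of its row counted from blue_row_a. Value: how far it is pressed down: 0 = fully raised (vented, crown 92.5 mm above the rack's underside), 0.0045 m = airtight, on its stop (crown 88 mm). It slides straight down with about 3.5 N of friction and stays where it is left.
- blue_2 (a joint): Blue two-position snap cap, 19.6 mm across, number 2 of its row counted from blue_row_a. Otherwise as blue_1. Shape of all caps: smooth plastic, domed, nearly flat over the middle 8 mm, then falling at up to 43 degrees to the rim 5.5 mm below the crown, so a fingertip travelling along the row at the airtight height rides each next cap down.
- blue_3 (a joint): Blue two-position snap cap, 19.6 mm across, number 3 of its row counted from blue_row_a. Otherwise as blue_1.
- blue_4 (a joint): Blue two-position snap cap, 19.6 mm across, number 4 of its row counted from blue_row_a. Otherwise as blue_1.
- blue_5 (a joint): Blue two-position snap cap, 19.6 mm across, number 5 of its row counted from blue_row_a. Otherwise as blue_1.
- blue_6 (a joint): Blue two-position snap cap, 19.6 mm across, number 6 of its row counted from blue_row_a. Otherwise as blue_1.
- white_1 (a joint): White two-position snap cap, 19.6 mm across, number 1 of its row counted from white_row_a. Value: how far it is pressed down: 0 = fully raised (vented, crown 92.5 mm above the rack's underside), 0.0045 m = airtight, on its stop (crown 88 mm). It slides straight down with about 3.5 N of friction and stays where it is left.
- white_2 (a joint): White two-position snap cap, 19.6 mm across, number 2 of its row counted from white_row_a. Otherwise as white_1. Shape of all caps: smooth plastic, domed, nearly flat over the middle 8 mm, then falling at up to 43 degrees to the rim 5.5 mm below the crown, so a fingertip travelling along the row at the airtight height rides each next cap down.
- white_3 (a joint): White two-position snap cap, 19.6 mm across, number 3 of its row counted from white_row_a. Otherwise as white_1.
- white_4 (a joint): White two-position snap cap, 19.6 mm across, number 4 of its row counted from white_row_a. Otherwise as white_1.
- white_5 (a joint): White two-position snap cap, 19.6 mm across, number 5 of its row counted from white_row_a. Otherwise as white_1.
- white_6 (a joint): White two-position snap cap, 19.6 mm across, number 6 of its row counted from white_row_a. Otherwise as white_1.
- marker: Black-and-white marker pen, 135 mm long, 17 mm thick, loose, lying along the rack's side next to the blue row; origin: centre of its underside.
- stain_vial: Brown glass vial with a white cap, 25 mm across, 58 mm tall, loose; origin: centre of its underside.
- petri: Clear petri dish, 68 mm across, 13 mm tall, loose; origin: centre of its underside.
- dye_vial: Brown glass vial with a black cap, 27 mm across, 62 mm tall, loose; origin: centre of its underside.

How it is judged (in metres and radians):
On the way, in this order (a step that is already met when the one before it is completed fails the run):
1. the stroke begins: the cap at one end of the blue row is pressed down while the far four are still raised (((value of joint blue_1 above 0.0025 m and value of joint each of blue_3, blue_4, blue_5, blue_6 below 0.002 m) or (value of joint blue_6 above 0.0025 m and value of joint each of blue_4, blue_3, blue_2, blue_1 below 0.002 m))), for 0.05 s.
2. the stroke has reached the middle: three blue caps from that end are down while the last two are still raised (((value of joint each of blue_1, blue_2, blue_3 above 0.0025 m and value of joint each of blue_5, blue_6 below 0.002 m) or (value of joint each of blue_6, blue_5, blue_4 above 0.0025 m and value of joint each of blue_2, blue_1 below 0.002 m))), for 0.05 s.
3. all six blue caps are fully down (value of joint each of blue_1, blue_2, blue_3, blue_4, blue_5, blue_6 above 0.0033 m), for 0.1 s.
At the end, for the whole second after the job is handed in: Every blue cap is within 1.2 mm of its airtight stop, every white cap is still vented (less than 1.5 mm down), and the rack stands flat and still within 25 mm of where it was (all of step 3 and value of joint each of white_1, white_2, white_3, white_4, white_5, white_6 below 0.0015 m and distance of rack from where it was at the start of the episode below 0.025 m and height (world z) of rack below 0.005 m and angle between rack's own z axis and vertical below 0.05 rad and linear speed of rack below 0.01 m/s); the robot touches nothing.
It fails at once if the fingers lift away (about 28 mm above the raised caps) between the first end cap going down and the stroke reaching the other end (z of the grasp point in the frame of rack above 0.14 m and ((value of joint blue_1 above 0.0033 m and value of joint blue_6 below 0.002 m) or (value of joint blue_6 above 0.0033 m and value of joint blue_1 below 0.002 m))).
It fails at once if a white cap is pressed down by 1.5 mm or more (value of joint any of white_1, white_2, white_3, white_4, white_5, white_6 above 0.0015 m).
It fails at once if the fingers press on the rack or its tubes with more than 45 N (contact force between the fingers and rack above 45 N).
It fails at once if the rack is lifted, tipped or pushed more than 30 mm away (height (world z) of rack above 0.008 m or angle between rack's own z axis and vertical above 0.12 rad or distance of rack from where it was at the start of the episode above 0.03 m).
It fails at once if the marker, a vial or the dish is moved by more than 20 mm (distance of any of marker, stain_vial, petri, dye_vial from where it was at the start of the episode above 0.02 m).
It also fails if it takes over 40 s, if anything falls off the work surface, if the arm or the gripper's body presses on something with over 40 N, if the wrist force passes 120 N, or if a joint passes its speed limit or range.

## Working session

There is one attempt and no reset: what is moved stays moved. The work goes in short steps, Python scripts to look and compute and a shell command to move; the robot and the scene stay as the last step left them, time stands still between calls to the robot, and variables do not carry over. Pictures are saved under pics/ and viewed, at most 10 in all, crops included, and the job is handed in when it is done.

```bash
mkdir -p pics; python3 - <<'E'
from rig import *
import cv2,numpy as np
for n in("top","side"):
    p,d=get_image(n); cv2.imwrite(f"pics/{n}.png",p[...,::-1]); np.savez(f"{n}.npz",p=p,d=d,**camera_params(n))
s=observe(); print(s["time_s"],s["position"],s["tool_rot"],s["grip_width"],tip_extent if not callable(tip_extent) else tip_extent())
E
```

```text
0.1 [0.17811479 0.5203123  0.40416308] [[-9.46099836e-01  3.23874400e-01 -6.88074451e-04]
 [ 3.23875016e-01  9.46099153e-01 -1.16879107e-03]
 [ 2.72445148e-04 -1.32864317e-03 -9.99999080e-01]] 0.08525321613225366 0.1734
```

View pics/top.png

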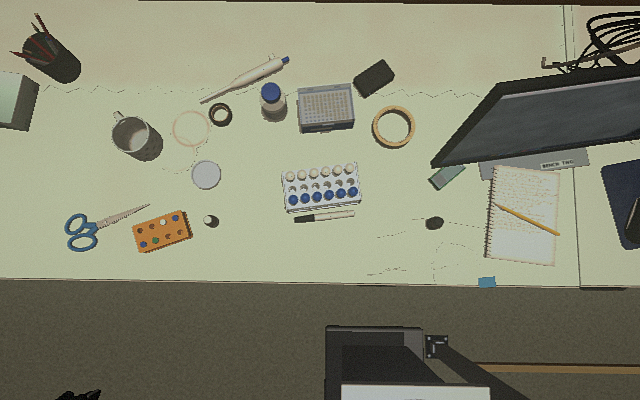

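View pics/side.png

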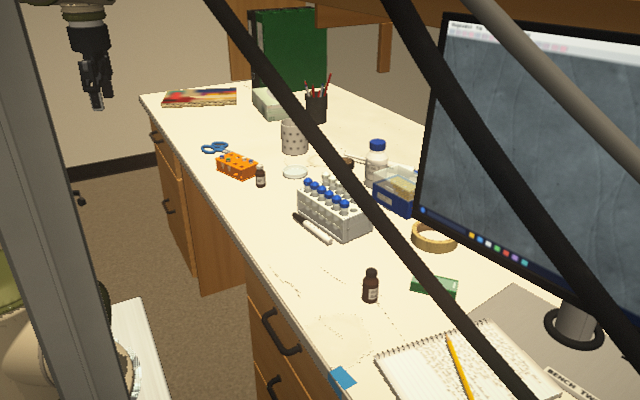

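The top view shows the rack, with its blue row nearer the robot at pixels (293,199) to (354,192) and its white row at (290,174) to (349,168). The marker is below it at (325,216), the black-capped vial at (434,223) and the white-capped one at (211,221). In the side view the gripper is clear of everything.

```bash
cat >m.py <<'E'
import cv2,numpy as np
z=np.load("top.npz");p,d,K,E=z["p"],z["d"],z["mtx"],z["extrinsics"]
def w(u,v,h):  # ray to height h
    r=E[:3,:3]@np.linalg.inv(K)@[u,v,1]; return E[:3,3]+r*(h-E[2,3])/r[2]
def wd(u,v): return E[:3,:3]@(np.linalg.inv(K)@[u,v,1]*d[v,u])+E[:3,3]
E
python3 - <<'E'
from m import *
hsv=cv2.cvtColor(p,cv2.COLOR_RGB2HSV)
m=cv2.inRange(hsv,(100,120,50),(130,255,255));m[:180]=0;m[212:]=0;m[:,:280]=0;m[:,365:]=0
n,l,s,c=cv2.connectedComponentsWithStats(m)
print(s[:,4]); pts=[]
for i in range(1,n):
    if s[i,4]>15:
        u,v=c[i]; pts.append(w(u,v,.088)[:2]); print(c[i].round(1),s[i,4],pts[-1].round(4),wd(round(u),round(v)).round(4))
for u,v in[(290,175),(348,169),(297,220),(352,212),(211,221),(434,223),(325,155),(411,128)]: print(u,v,wd(u,v).round(3))
im=cv2.resize(p[150:240,270:370],None,fx=8,fy=6.6,interpolation=cv2.INTER_CUBIC)[:600];cv2.imwrite("pics/c.png",im[...,::-1])
E
```

```text
[255683     50     54     52     54     54     53]
[353.  190.8] 50 [0.5538 0.1413] [0.5533 0.1414 0.0882]
[340.9 192.4] 54 [0.5501 0.1662] [0.5503 0.1662 0.0916]
[329.1 194.2] 52 [0.5459 0.1904] [0.546  0.1907 0.0907]
[305.  197.2] 54 [0.5391 0.2399] [0.539  0.2398 0.0915]
[317.2 195.8] 54 [0.5424 0.2148] [0.5412 0.2152 0.0927]
[293.1 199. ] 53 [0.535  0.2643] [0.5342 0.2641 0.0937]
290 175 [0.585 0.272 0.09 ]
348 169 [0.599 0.152 0.09 ]
297 220 [0.499 0.259 0.014]
352 212 [0.518 0.137 0.013]
211 221 [0.49  0.439 0.055]
434 223 [ 0.493 -0.033  0.053]
325 155 [ 0.65   0.198 -0.   ]
411 128 [0.709 0.006 0.024]
```

View pics/c.png

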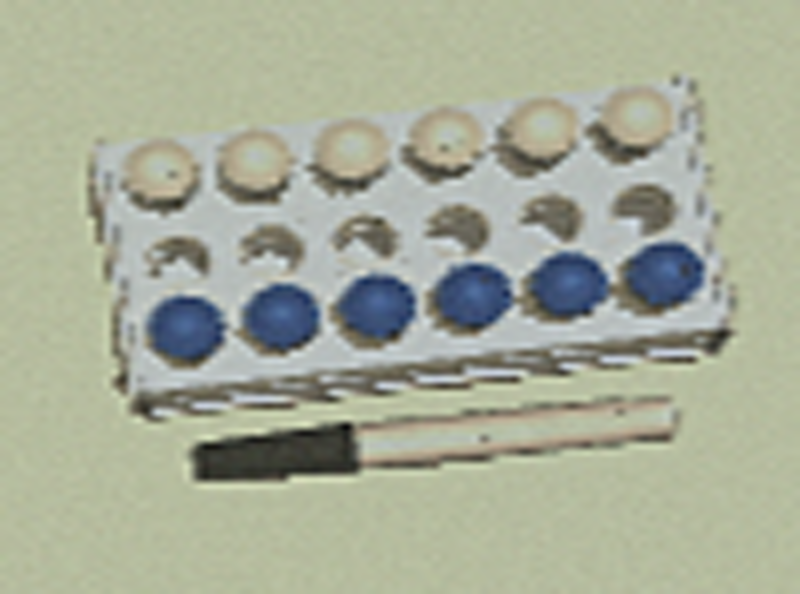

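The six blue caps lie on a line from A (0.535, 0.264) to B (0.554, 0.141). That is 124 mm long at z about 0.09, which matches the spec. The marker is on the robot side and the white row on the far side. Next I'll shut the fingers, line up their closing axis with the row and hover just outside A.

```bash
R='{"jaw":1,"travel":[356,-250,0],"roll":0.48}'; true
python3 -m creep '[{"jaw":1,"travel":[40,-28,0],"roll":0.1},{"jaw":1,"travel":[80,-56,0],"roll":0.2},{"jaw":1,"travel":[120,-84,0],"roll":0.3},{"jaw":1,"travel":[160,-112,0],"roll":0.4},{"jaw":1,"travel":[200,-140,0],"roll":0.48},{"jaw":1,"travel":[240,-168,0],"roll":0.48},{"jaw":1,"travel":[280,-196,0],"roll":0.48},{"jaw":1,"travel":[320,-224,0],"roll":0.48},{"jaw":1,"travel":[356,-250,-30],"roll":0.48},{"jaw":1,"travel":[356,-250,-70],"roll":0.48},{"jaw":1,"travel":[356,-250,-80],"roll":0.48},{"jaw":1,"travel":[356,-250,-80],"roll":0.48}]' 40
python3 - <<'E'
from rig import *
import cv2
s=observe();print(s["time_s"],s["position"],s["tool_rot"],s["grip_width"],s["ft_force"],tip_extent() if callable(tip_extent) else tip_extent)
p,d=get_image("wrist");cv2.imwrite("pics/w1.png",p[...,::-1])
q,_=get_image("side");cv2.imwrite("pics/s1.png",cv2.resize(q[130:280,230:430],None,fx=4,fy=4,interpolation=2)[...,::-1])
E
```

```text
time_s: 1.3
position: [0.5338, 0.2706, 0.3236]
tool_rot: [[-0.989, -0.15, -0.004], [-0.15, 0.989, -0.001], [0.004, -0.0, -1.0]]
ft_force: [0.2, -0.5, 0.9]
grip_width: 0.0004
gripper_force: 0.0
1.3 [0.53375991 0.27064542 0.32360648] [[-9.88682657e-01 -1.49976375e-01 -3.70009518e-03]
 [-1.49974235e-01  9.88689539e-01 -8.50915919e-04]
 [ 3.78586268e-03 -2.86366868e-04 -9.99992793e-01]] 0.0004067615773209159 [ 0.18639614 -0.46227646  0.93031511] 0.1734
```

View pics/w1.png

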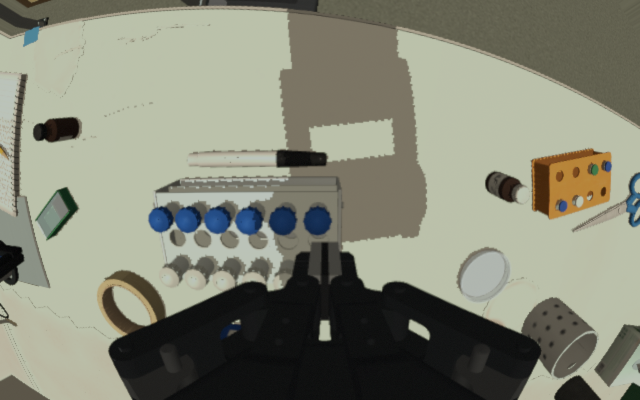

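View pics/s1.png

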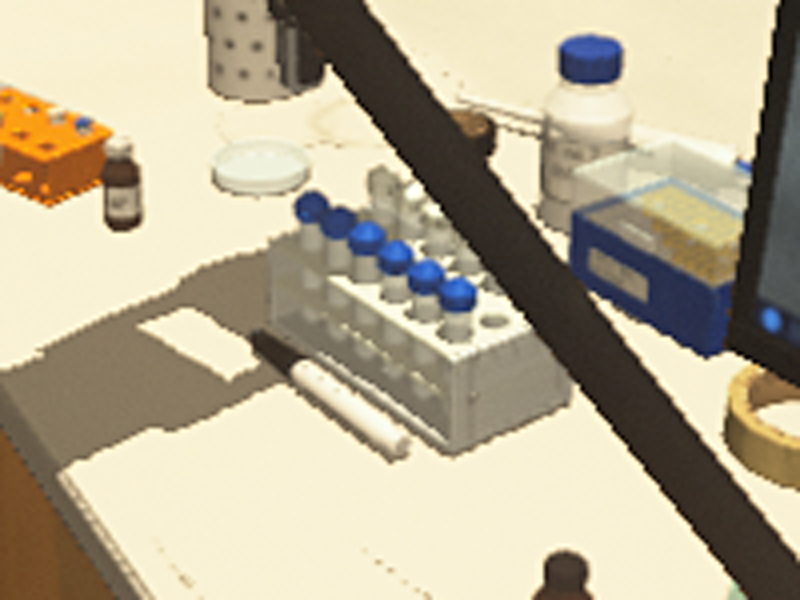

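The wrist view shows the shut fingertips at (325,245), just outside the end blue cap at (317,220), and the side view shows all the caps still raised. Next I'll come down to just above the cap.

```bash
python3 -m creep '[{"jaw":1,"travel":[0,0,-25],"roll":0},{"jaw":1,"travel":[0,0,-45],"roll":0},{"jaw":1,"travel":[0,0,-52],"roll":0},{"jaw":1,"travel":[0,0,-52],"roll":0},{"jaw":1,"travel":[0,0,-52],"roll":0}]' 40
python3 - <<'E'
from rig import *
import cv2
print(observe()["position"])
p,d=get_image("wrist");cv2.imwrite("pics/w2.png",cv2.resize(p[150:300,220:420],None,fx=4,fy=4,interpolation=2)[...,::-1])
E
```

```text
time_s: 1.9
position: [0.5342, 0.2707, 0.2745]
tool_rot: [[-0.989, -0.15, 0.003], [-0.15, 0.989, 0.001], [-0.003, 0.0, -1.0]]
ft_force: [0.6, 1.3, 0.1]
grip_width: 0.0
gripper_force: 0.0
[0.53423819 0.27072465 0.27448618]
```

View pics/w2.png

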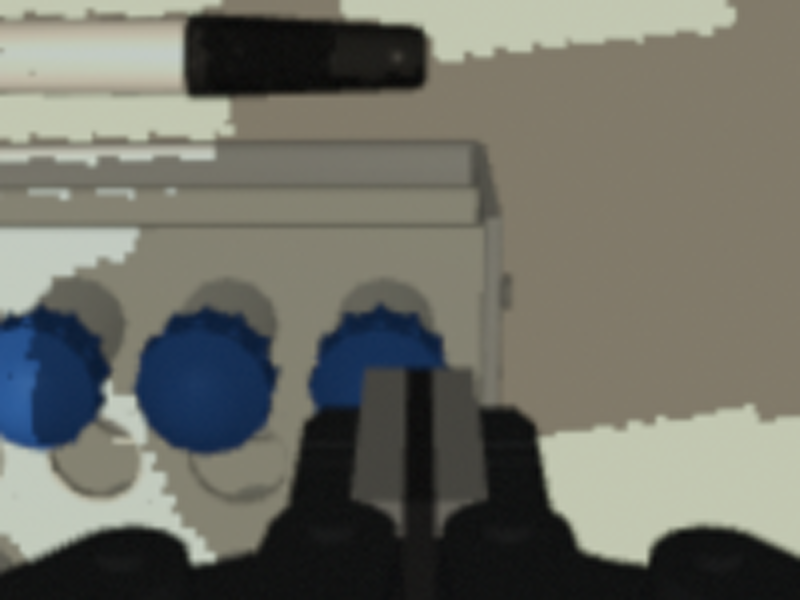

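The wrist crop shows the fingertips' front edge at crop (420,368), about half a cap outside the first cap at (380,375), with cap 2 at (205,380). I'll check the sideways alignment with the wrist calibration.

```bash
python3 - <<'E'
from rig import *
import numpy as np
c=camera_params("wrist");K,E=c["mtx"],c["extrinsics"];print(observe()["position"])
def w(u,v,h):
    x,y=(u-K[0,2]),(v-K[1,2]);r=np.hypot(x,y);t=r/K[0,0]
    a=E[:3,:3]@np.array([x/r*np.sin(t),y/r*np.sin(t),np.cos(t)]);return (E[:3,3]+a*(h-E[2,3])/a[2]).round(4)
print(K[0,0],E[:3,3],"cap2",w(271.2,245,.0895),"cap3",w(229.5,245,.0895),"tipedge",w(325,242,.101),"tip corners",w(311.5,242,.101),w(338,242,.101))
E
```

```text
[0.53424874 0.27065353 0.27438436]
309.70691628693146 [0.46567321 0.26002039 0.24483576] cap2 [0.5371 0.2413 0.0895] cap3 [0.5413 0.2174 0.0895] tipedge [0.5259 0.2695 0.101 ] tip corners [0.5269 0.2628 0.101 ] [0.5249 0.276  0.101 ]
```

The tip is centred on the row to within 2 mm. I'll move 4 mm inward and press cap 1.

```bash
python3 -m creep '[{"jaw":1,"travel":[1,-4,-4],"roll":0},{"jaw":1,"travel":[1,-4,-8],"roll":0},{"jaw":1,"travel":[1,-4,-10],"roll":0},{"jaw":1,"travel":[1,-4,-11],"roll":0},{"jaw":1,"travel":[1,-4,-11],"roll":0}]'
```

```text
time_s: 2.45
position: [0.5352, 0.2663, 0.2618]
tool_rot: [[-0.989, -0.15, 0.0], [-0.15, 0.989, -0.0], [-0.0, -0.0, -1.0]]
ft_force: [1.1, -0.5, 1.6]
grip_width: -0.0
gripper_force: 1.0
```

```bash
python3 -m creep '[{"jaw":1,"travel":[0,0,-1],"roll":0},{"jaw":1,"travel":[0,0,-1],"roll":0}]'; python3 -m creep '[{"jaw":1,"travel":[0,0,-1],"roll":0},{"jaw":1,"travel":[0,0,-1],"roll":0}]'
```

```text
time_s: 2.65
position: [0.5352, 0.2663, 0.261]
tool_rot: [[-0.989, -0.15, 0.001], [-0.15, 0.989, -0.0], [-0.001, -0.0, -1.0]]
ft_force: [0.4, -1.9, 4.1]
grip_width: -0.0002
gripper_force: 2.0
time_s: 2.85
position: [0.5351, 0.2663, 0.2608]
tool_rot: [[-0.989, -0.15, 0.001], [-0.15, 0.989, 0.0], [-0.001, -0.0, -1.0]]
ft_force: [-1.1, -2.3, 10.6]
grip_width: -0.0001
gripper_force: 5.2
```

The force rose from 4 to 10.6 N at z = 0.2608, so the tip is at about 87.5 mm and cap 1 is on its stop. I'll start the stroke at this height.

```bash
python3 -m creep '[{"jaw":1,"travel":[0.6,-4,0],"roll":0},{"jaw":1,"travel":[1.2,-8,0],"roll":0},{"jaw":1,"travel":[1.8,-12,0],"roll":0},{"jaw":1,"travel":[2.4,-16,0],"roll":0},{"jaw":1,"travel":[3,-20,0],"roll":0},{"jaw":1,"travel":[3.6,-24,0],"roll":0},{"jaw":1,"travel":[3.9,-26,0],"roll":0}]'
```

```text
time_s: 3.55
position: [0.5391, 0.2408, 0.2609]
tool_rot: [[-0.989, -0.15, 0.002], [-0.15, 0.989, 0.002], [-0.003, 0.002, -1.0]]
ft_force: [-0.5, 4.7, 10.2]
grip_width: -0.0004
gripper_force: 5.1
```

```bash
python3 -m creep '[{"jaw":1,"travel":[0.6,-4,0],"roll":0},{"jaw":1,"travel":[1.2,-8,0],"roll":0},{"jaw":1,"travel":[1.8,-12,0],"roll":0},{"jaw":1,"travel":[2.4,-16,0],"roll":0},{"jaw":1,"travel":[3,-20,0],"roll":0},{"jaw":1,"travel":[3.8,-25,0],"roll":0},{"jaw":1,"travel":[3.8,-25,0],"roll":0}]'
python3 - <<'E'
from rig import *
import cv2
p,d=get_image("wrist");cv2.imwrite("pics/w3.png",cv2.resize(p[150:300,200:400],None,fx=4,fy=4,interpolation=2)[...,::-1])
E
```

```text
time_s: 4.25
position: [0.543, 0.2153, 0.2608]
tool_rot: [[-0.989, -0.149, 0.002], [-0.149, 0.989, 0.001], [-0.002, 0.001, -1.0]]
ft_force: [-0.7, 0.1, 10.1]
grip_width: -0.0
gripper_force: 5.1
```

View pics/w3.png

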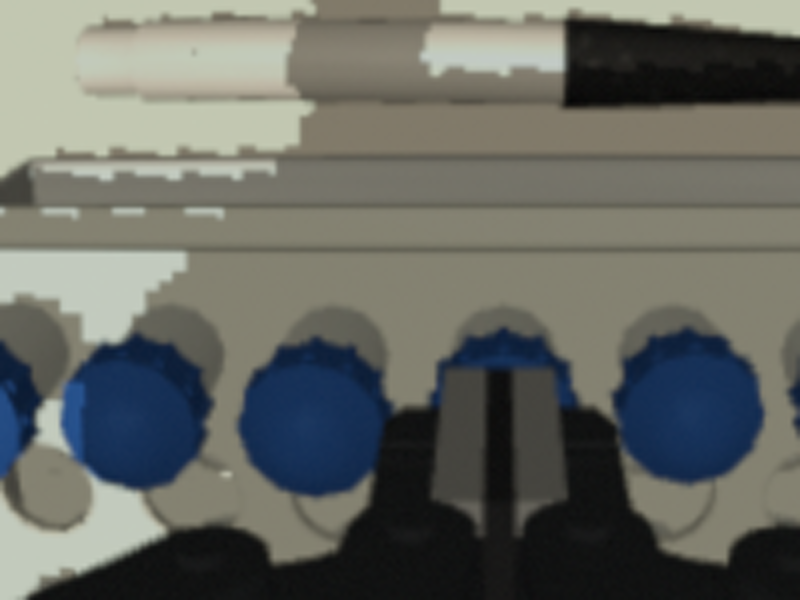

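The tip sits on cap 3 at (505,370). The cap just passed, at (690,405), is lower than the next one at (315,415), and the rack hasn't moved. I'll carry on.

```bash
python3 -m creep '[{"jaw":1,"travel":[0.6,-4,0],"roll":0},{"jaw":1,"travel":[1.2,-8,0],"roll":0},{"jaw":1,"travel":[1.8,-12,0],"roll":0},{"jaw":1,"travel":[2.4,-16,0],"roll":0},{"jaw":1,"travel":[3,-20,0],"roll":0},{"jaw":1,"travel":[3.8,-25,0],"roll":0},{"jaw":1,"travel":[3.8,-25,0],"roll":0}]'
python3 -m creep '[{"jaw":1,"travel":[0.6,-4,0],"roll":0},{"jaw":1,"travel":[1.2,-8,0],"roll":0},{"jaw":1,"travel":[1.8,-12,0],"roll":0},{"jaw":1,"travel":[2.4,-16,0],"roll":0},{"jaw":1,"travel":[3,-20,0],"roll":0},{"jaw":1,"travel":[3.8,-25,0],"roll":0},{"jaw":1,"travel":[3.8,-25,0],"roll":0}]'
```

```text
time_s: 5.0
position: [0.5469, 0.1902, 0.2608]
tool_rot: [[-0.989, -0.149, 0.002], [-0.149, 0.989, 0.001], [-0.002, 0.001, -1.0]]
ft_force: [-0.7, -0.6, 10.7]
grip_width: 0.0
gripper_force: 5.4
time_s: 5.7
position: [0.5507, 0.1652, 0.2608]
tool_rot: [[-0.989, -0.149, 0.002], [-0.149, 0.989, 0.001], [-0.002, 0.0, -1.0]]
ft_force: [-1.1, 2.0, 12.0]
grip_width: -0.0003
gripper_force: 5.7
```

```bash
python3 -m creep '[{"jaw":1,"travel":[0.6,-4,0],"roll":0},{"jaw":1,"travel":[1.2,-8,0],"roll":0},{"jaw":1,"travel":[1.8,-12,0],"roll":0},{"jaw":1,"travel":[2.4,-16,0],"roll":0},{"jaw":1,"travel":[3,-20,0],"roll":0},{"jaw":1,"travel":[3.8,-25,0],"roll":0},{"jaw":1,"travel":[3.8,-25,0],"roll":0},{"jaw":1,"travel":[3.8,-25,0],"roll":0}]'
```

```text
time_s: 6.5
position: [0.5545, 0.1403, 0.2608]
tool_rot: [[-0.989, -0.15, 0.002], [-0.15, 0.989, 0.0], [-0.002, 0.0, -1.0]]
ft_force: [-0.5, 0.8, 11.8]
grip_width: 0.0
gripper_force: 5.9
```

Cap 6 is on its stop at the same height with 12 N. I'll lift away and check.

```bash
python3 -m creep '[{"jaw":1,"travel":[0,0,-0.3],"roll":0},{"jaw":1,"travel":[0,0,5],"roll":0},{"jaw":1,"travel":[0,0,30],"roll":0},{"jaw":1,"travel":[0,0,70],"roll":0},{"jaw":1,"travel":[-40,0,110],"roll":0},{"jaw":1,"travel":[-80,0,130],"roll":0},{"jaw":1,"travel":[-120,0,140],"roll":0},{"jaw":1,"travel":[-160,0,140],"roll":0},{"jaw":1,"travel":[-200,0,140],"roll":0},{"jaw":1,"travel":[-200,0,140],"roll":0},{"jaw":1,"travel":[-200,0,140],"roll":0}]'
python3 - <<'E'
from rig import *
import cv2
p,d=get_image("side");cv2.imwrite("pics/s2.png",cv2.resize(p[150:250,270:400],None,fx=6,fy=6,interpolation=2)[...,::-1])
from m import *
P,D=get_image("top")
m=cv2.inRange(cv2.cvtColor(P,cv2.COLOR_RGB2HSV),(100,120,50),(130,255,255));m[:180]=0;m[212:]=0;m[:,:280]=0;m[:,365:]=0
n,l,s,c=cv2.connectedComponentsWithStats(m)
for i in range(1,n):
  if s[i,4]>15: print(c[i].round(1),s[i,4],"depth before/after mm",(np.median(d0:=np.load("top.npz")["d"][l==i])*1000).round(1),(np.median(D[l==i])*1000).round(1))
E
```

```text
time_s: 7.6
position: [0.3538, 0.1403, 0.3998]
tool_rot: [[-0.989, -0.15, 0.0], [-0.15, 0.989, -0.0], [-0.0, -0.0, -1.0]]
ft_force: [0.1, -0.5, 0.3]
grip_width: 0.0001
gripper_force: 0.0
[353.  191.2] 52 depth before/after mm 890.2 893.7
[340.9 192.8] 54 depth before/after mm 890.7 894.5
[329.1 194.5] 53 depth before/after mm 889.4 893.2
[317.  196.1] 56 depth before/after mm 888.4 893.4
[293.  199.1] 50 depth before/after mm 888.7 892.0
[305.2 197.6] 53 depth before/after mm 889.0 892.9
```

View pics/s2.png

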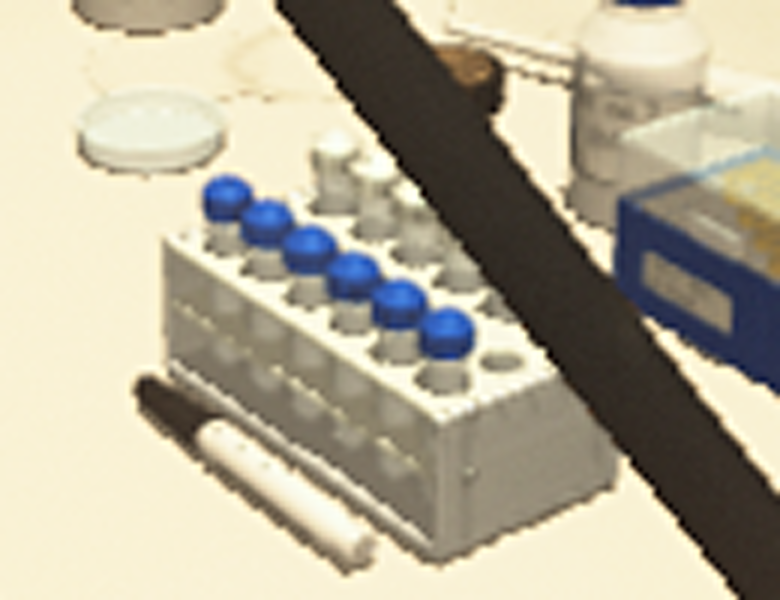

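The side crop shows the six blue caps in one even line from (228,198) to (446,333). The rack and marker haven't moved. Depth puts every blue cap about 4 mm lower, and each one reached its stop by force.

```bash
python3 -c "from rig import *;print(close_job())"
```

```text
the job is handed in; nothing more can be done
None
```

I pressed all six blue caps down onto their stops in one stroke (about 10–12 N on each) without touching the white caps; the rack and marker stayed in place, and the job is handed in at about 7.7 s, with no verdict returned.

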